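Open a bench pressure chamber past its locking catch

ROBOT

A 6-joint arm with a two-finger parallel gripper is mounted at the origin on a cart in front of the work surface, level with it; the furniture and walls round the work are solid. World frame = base frame: x ahead of the robot, y to its left, z up, the work surface at z = 0. Lengths are in m, angles in rad, forces in N, time in s.
With the tool pointing down it reaches from about 0.425 to 0.95 m from the base axis. Payload 3.5 kg.
Tool frame: the origin (TCP) lies at the very end of the fingers, on their centre line; the grasp point (between the pads) lies 19 mm behind it; z points along the fingers, y is the line along which they close (so a half turn about z gives the same grasp; the last joint's range is limited). The gripper opens to 85 mm and grips with 20 to 120 N. Pads are 22 mm wide; open, the fingers measure 114 mm over their backs; the gripper's body (76 mm by 85 mm) begins 54 mm behind the grasp point. The pads swing forward as they close: fully open they stand 13 mm farther back than shut.
Start: joints at [1.011, 0.286, 1.577, -0, 1.279, -0.15], TCP at [0.269, 0.619, 0.231] pointing down, gripper open.
Joint ranges: [-2.77, 2.77], [-0.9, 2.22], [0.21, 2.48], [-1.53, 4.67], [0.24, 2.81], [-2.84, 2.84]. Speed limits (rad/s): [2.79, 2.79, 3.14, 3.14, 3.14, 3.14].

INTERFACE

Orientations are given as a unit quaternion [x, y, z, w].
In Python, from plant import ctrl gives the robot as it stands.
- The arm moves only by the shell command python3 inch.py [FORCE], which reads ROWS from standard input. ROWS is a JSON object with one list for each field, all of the same length, 1 to 10, a row being the entries at one place: tx, ty, tz (the shift in parts of the range, where 1.0 means 0.75 m), ax, ay, az (a rotation vector in parts of the range, where 1.0 means 90 degrees), finger_gap (the opening from 0.0 (shut) to 1.0 (fully open)); each row is the pose to reach, as a shift and turn from the pose commanded when the command began, along the tool's axes at that moment; what a row does not reach only later rows make up. A row lasts 1/8 s, in which the tool goes at most 0.0625 m and 0.188 rad, less where a joint would pass 70% of its speed; a pose out of reach is approached as far as the arm can. The fingers move at their own pace and stop on an object; FORCE is the grip in N (left out, the last holds). Time passes only in rows, so rows that do not move let the fingers close. It prints the time, the measured TCP pose, the force, the opening and the grip force at its end. A shift or turn number past 1, either way, is cut back to 1. Input that does not fit is refused with a message, and nothing moves.
- ctrl.get_state(): the state, without advancing time (a new reading comes with each control period).
- ctrl.read_camera(name): name is "scene" or "top" or "wrist"; returns a dict with "pixels" (480x640x3 uint8, red, green, blue), "camera_matrix" (3x3 intrinsics, pixels), "xyz" and "orientation" of the camera in the world. Camera axes: x right, y down, z forward; pixel columns grow to the right and rows downward; lengths in m; the calibration is good to about 2 mm. A picture is of the moment at which its call begins. There is no depth.
- ctrl.sign_off(): hands the job in; it is judged then, once.
The state is a dict: "time": time; "qpos": joint angles; "dq": joint speeds; "joint_efforts": joint torques, N m; "eef_pos": TCP position; "tcp_rot": TCP orientation; "contact_force": force on the tool from outside, world axes, zero at the start; "wrist_torque": the same for the moment, N m; "opening": opening from 0.0 (shut) to 1.0 (fully open); "finger_force": force on a finger pad.
Only numpy, scipy, OpenCV 4.12 (cv2) and the standard library are available. Lean on these libraries where they do the work, as an engineer would, in place of code of your own. Each camera call takes 0.05 s, during which the arm holds its last target. There are 200 camera calls.

TASK

Open the small pressure chamber so that the sample dish can be taken out: first pull the red locking knob out along its own slanting axis and turn it, to whichever side it parks on, so that it stays out by itself, then swing the black-gripped clamp lever towards the front as far as it goes, and last raise the lid by the bar at its front until it stands nearly upright. Leave the locking knob parked out, the lever swung over and the lid standing, and do not disturb the bottles, cylinder and vial around.

Things in the scene. Friction and masses are not known exactly. Their poses are not given: they have to be found in the camera images.
- chamber: the chamber, fixed on the bench: round steel pot (168 mm across) on a blue 190 x 190 mm base plate; origin under its centre on the bench. x axis points from its front (lid bar) to its hinge at the back, y to its left, z up. Lid's upper face 111 mm up when shut; two hooked steel lugs, left and right, 94 mm from the centre, 138 mm high; gauge at the right, small tap at the left.
- catch_pull (a joint): how far the red locking knob is pulled out along its axis, m: 0 = in (lever locked), stop at 0.0105. A spring pushes it back in, 5 N at first, 9 N at the stop. Near the stop (over 0.009) it can be turned so that its cross-pin comes over a ledge of its sleeve, which then holds it out at about 0.009 when eased or let go.
- catch_knob (a joint): turn of the red knob about its axis, rad, + anticlockwise seen from its top, stops at -1.22 and 1.22, 0 at first. The parking ledge is reached on one side only, + or -, as the sleeve was screwed in (at times both; differs): pulled out and turned 1.1 to 1.2 the right way it stays out when eased; else the spring draws it back. While in, the ledge stops its turning.
- knob_grip (a point): middle of the red locking knob, round, 28 mm across, 23 mm long, on the lid at its front right; moves with it. z axis = knob's axis pointing outward, leaning 30 degrees from vertical, away from the lid's centre. Knob ends 11 mm outward and 12 mm inward of this point; a 22 mm sleeve carries it, its top 17 mm inward. Take it along its own axis (the hub stands behind); any turn grips equally well.
- clamp_lever (a joint): angle of the clamp lever about the upright axis at the lid's centre, rad: about 0 = clamped (0.03 play while locked), 1.13 = stop, clamp bar fully out from under the lugs. Grows anticlockwise seen from above (the grip goes from the left towards the front). Light friction, 0.12 N m; it stays where it is left.
- lever_grip (a point): middle of the lever's upright black grip, a round post 23 mm across and 42 mm tall (21 mm above and below this point), 80 mm from the lever's axis; the flat lever arm is 26 mm below the point. The post may slip round in the fingers.
- lever_pivot (a point): point on the lever's axis at the height of the grip's middle; z along the axis.
- lid (a joint): opening angle of the lid about its hinge at the back, rad: 0 shut, stop at 1.25. A friction hinge holds it where it is left; about 8 N upward at the bar moves it. It will not rise while the clamp bar lies under the lugs.
- lid_bar (a point): middle of the black-sleeved lifting bar (16 mm thick, sleeve 72 mm long) in front of the lid, in the lid's plane; y along the bar. The gap between bar and lid rim is 40 mm. The bar is 230 mm from the hinge axis and may turn in the fingers.
- lid_hinge (a point): middle of the lid's hinge axis; y along the axis (to the chamber's left), so that a positive turn about y raises the lid. It is 3 mm below the height of the lid bar when shut.
- measuring_cylinder: clear 50 ml measuring cylinder, 180 mm tall on a blue hexagonal foot, origin under its centre; stands beside the work
- reagent_amber: amber reagent bottle with blue cap, 56 mm across, 106 mm tall, origin under its centre; stands beside the work
- dropper_yellow: dropping bottle with yellow liquid and pointed nozzle, 41 mm across, 128 mm tall, origin under its centre; stands beside the work
- red_vial: glass vial with red cap, 23 mm across, 51 mm tall, origin under its centre; stands beside the work

How it is judged:
By the outcome, as a careful person would: the job done as asked, in the order asked, and still so for the second after the job is handed in, with the robot touching nothing.
It also fails if it takes over 61 s, if anything falls off the work surface, if the arm or the gripper's body presses on something with over 40 N, if the wrist force passes 120 N, or if a joint passes its speed limit or range.

## Working session

There is one attempt and no reset: what is moved stays moved. The work goes in short steps, Python scripts to look and compute and a shell command to move; the robot and the scene stay as the last step left them, time stands still between calls to the robot, and variables do not carry over. Pictures are saved under pics/ and viewed, at most 10 in all, crops included, and the job is handed in when it is done.

```bash
ls; mkdir -p pics
python3 - <<'E'
from plant import ctrl
import cv2,numpy as np
for n in("scene","top","wrist"):
    c=ctrl.read_camera(n); cv2.imwrite(f"pics/{n}0.png",c["pixels"][:,:,::-1]); np.savez(f"pics/{n}0.npz",**c)
    print(n,c["camera_matrix"].tolist(),np.round(c["xyz"],4),np.round(c["orientation"],4))
print(ctrl.get_state())
E
```

```text
inch.py
pics
plant.py
scene [[434.02734506672186, 0.0, 319.2832396554731], [0.0, 434.02734506672186, 245.08123556816375], [0.0, 0.0, 1.0]] [-0.0479 -0.397   0.7295] [ 0.7955 -0.4283  0.2034 -0.3774]
top [[597.4405998915746, 0.0, 322.3210860914523], [0.0, 597.4405998915746, 244.4962403272669], [0.0, 0.0, 1.0]] [ 0.2888 -0.002   1.4968] [ 0.7139 -0.6929  0.0688 -0.0749]
wrist [[382.2265173559576, 0.0, 318.9043497153368], [0.0, 382.2265173559576, 233.861498286513], [0.0, 0.0, 1.0]] [0.1935 0.6523 0.3731] [0.8253 0.5408 0.0881 0.1365]
{'time': 0.15, 'qpos': array([ 1.01098391e+00,  2.86990085e-01,  1.57784780e+00,  1.25081384e-05,
        1.27864674e+00, -1.50030368e-01]), 'dq': array([ 6.17430804e-05, -3.00687223e-03, -3.15215579e-03,  1.58757308e-03,
       -8.09488745e-04,  9.15662763e-04]), 'joint_efforts': array([ 2.10493163e-03, -4.06600678e+01, -2.93140519e+01, -1.18451148e-04,
        3.96674965e-03, -9.26554492e-06]), 'eef_pos': array([0.26863351, 0.61867043, 0.23024251]), 'tcp_rot': array([ 2.03462145e-01,  9.79082356e-01, -8.84947373e-04, -3.34360746e-04]), 'contact_force': array([ 0.73735762,  0.88477431, -0.15198494]), 'wrist_torque': array([ 0.02544339, -0.06058955, -0.0165615 ]), 'finger_force': 0.0, 'opening': 1.0005002716741516}
```

View pics/scene0.png

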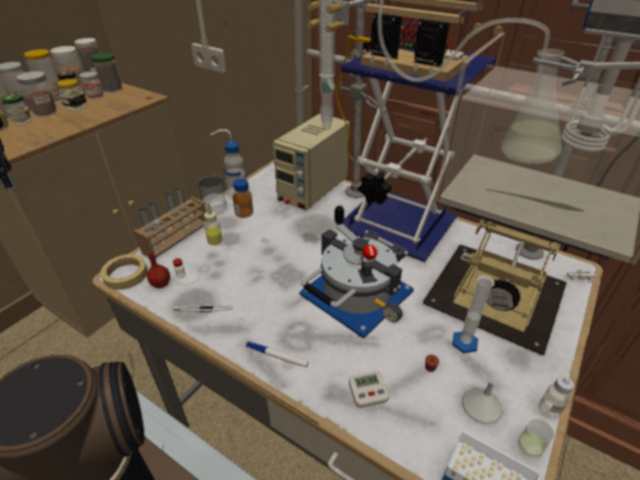

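View pics/top0.png

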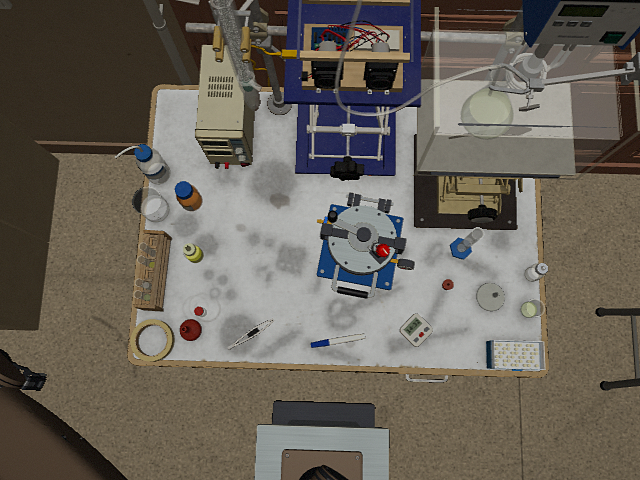

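The scene view shows the chamber at (360,275) with the red knob at (369,252). In the top view the knob is at (383,250), the lid bar at (353,291) and the lever grip at (333,215). Next I'll enlarge both.

```bash
cat > h.py <<'E'
import numpy as np,cv2
from scipy.spatial.transform import Rotation as R
def ray(c,uv):
    d=np.linalg.inv(c["camera_matrix"])@np.array([*uv,1.]); d=R.from_quat(c["orientation"]).apply(d)
    return np.array(c["xyz"]),d/np.linalg.norm(d)
def plane(c,uv,z):
    o,d=ray(c,uv); return o+d*(z-o[2])/d[2]
def tri(*cu):
    A=0;b=0
    for c,uv in cu:
        o,d=ray(c,uv);P=np.eye(3)-np.outer(d,d);A=A+P;b=b+P@o
    x=np.linalg.solve(A,b); return x,[np.linalg.norm(np.cross(x-ray(c,u)[0],ray(c,u)[1])) for c,u in cu]
def proj(c,p):
    q=R.from_quat(c["orientation"]).inv().apply(np.asarray(p)-c["xyz"]); k=c["camera_matrix"]@q; return k[:2]/k[2]
E
python3 - <<'E'
import cv2,numpy as np
a=cv2.imread("pics/scene0.png")[195:335,290:420]; b=cv2.imread("pics/top0.png")[180:310,300:425]
f=lambda i:cv2.resize(i,(400,int(400*i.shape[0]/i.shape[1])),interpolation=cv2.INTER_CUBIC)
a,b=f(a),f(b); h=max(len(a),len(b)); o=np.zeros((h,800,3),np.uint8);o[:len(a),:400]=a;o[:len(b),400:]=b
cv2.imwrite("pics/crop1.png",o); print(o.shape)
E
```

```text
(430, 800, 3)
```

View pics/crop1.png

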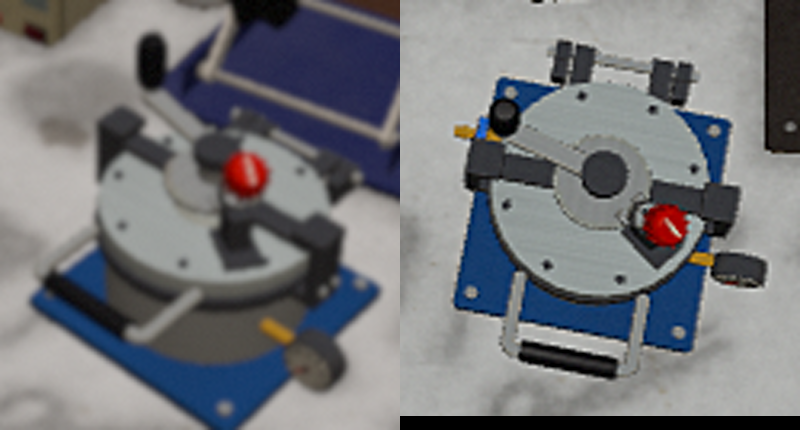

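The enlargement shows everything clearly. In full-image pixels (scene / top):
- knob: (370,252) / (382.5,250.6)
- grip: (339,215) / (332.5,216.6)
- bar: (319.6,294) / (352.2,292.5)
- hub: (359,244) / (364,234)

I'll refine these with masks and triangulate.

Run:
```python
from h import *
S=dict(np.load("pics/scene0.npz"));T=dict(np.load("pics/top0.npz"))
def red(c,box):
    x0,y0,x1,y1=box;h=c["pixels"].astype(int)[y0:y1,x0:x1]
    m=((h[...,0]>110)&(h[...,1]<90)&(h[...,2]<90)).astype(np.uint8)
    m=cv2.morphologyEx(m,cv2.MORPH_CLOSE,np.ones((3,3)))
    ct=max(cv2.findContours(m,0,2)[0],key=cv2.contourArea)
    (u,v),r=cv2.minEnclosingCircle(ct);M=cv2.moments(ct);return np.array([M['m10']/M['m00']+x0,M['m01']/M['m00']+y0]),r
def dark(c,box,th=60):
    x0,y0,x1,y1=box;h=c["pixels"].astype(int)[y0:y1,x0:x1]
    m=(h.max(-1)<th).astype(np.uint8)
    ct=max(cv2.findContours(m,0,2)[0],key=cv2.contourArea)
    return cv2.minAreaRect(ct),np.array([x0,y0])
ks,kt=red(S,(350,235,390,270)),red(T,(370,238,400,265));print("knob",ks,kt)
print("knob xyz",tri((S,ks[0]),(T,kt[0])))
for n,c,b in(("S",S,(300,278,340,310)),("T",T,(333,282,372,302))):
    r,o=dark(c,b);print("bar",n,np.array(r[0])+o,r[1],r[2],(cv2.boxPoints(r)+o).round(1).tolist())
for n,c,b in(("S",S,(330,200,350,226)),("T",T,(322,206,342,224))):
    r,o=dark(c,b);print("grip",n,np.array(r[0])+o,r[1],r[2],(cv2.boxPoints(r)+o).round(1).tolist())
print("hub",tri((S,(359.2,243.7)),(T,(364.1,234.4))))
# blue plate corners in top at z=.01
h=cv2.cvtColor(T["pixels"],cv2.COLOR_RGB2HSV)[190:300,305:415]
m=((h[...,0]>100)&(h[...,0]<115)&(h[...,1]>170)).astype(np.uint8)
cs=np.vstack([c for c in cv2.findContours(m,0,2)[0] if cv2.contourArea(c)>15])
r=cv2.minAreaRect(cs);bp=cv2.boxPoints(r)+[305,190];print(r,bp)
P=np.array([plane(T,p,.01) for p in bp]);print(P.round(4),P.mean(0),[np.linalg.norm(P[i]-P[i-1]) for i in range(4)])
```

```text
knob (array([370.11111111, 250.46962963]), 7.500100135803223) (array([382.68975469, 249.64069264]), 7.180160045623779)
knob xyz (array([ 0.55179853, -0.12159717,  0.18340476]), [np.float64(0.0003348799932771937), np.float64(0.00033487999327719113)])
bar S [318.06233406 293.17108822] (31.392189025878906, 7.8662567138671875) 33.11134338378906 [[302.8, 287.9], [307.1, 281.3], [333.4, 298.5], [329.1, 305.0]]
bar T [352.27133179 292.07549286] (30.779937744140625, 6.502145767211914) 10.784297943115234 [[336.5, 292.4], [337.8, 286.0], [368.0, 291.8], [366.8, 298.1]]
grip S [339. 215.] (16.0, 8.0) 90.0 [[335.0, 207.0], [343.0, 207.0], [343.0, 223.0], [335.0, 223.0]]
grip T [332.5 216. ] (9.0, 12.0) 0.0 [[328.0, 222.0], [328.0, 210.0], [337.0, 210.0], [337.0, 222.0]]
hub (array([ 0.59060251, -0.0794427 ,  0.15577604]), [np.float64(0.0023219693771604826), np.float64(0.002321969377160478)])
((54.95934295654297, 56.51141357421875), (74.74579620361328, 73.23502349853516), 10.885526657104492) [[316.34379196 275.41226959]
 [330.17403793 203.49500561]
 [403.57489014 217.61055756]
 [389.74464417 289.5278244 ]]
[[ 0.5158  0.0283  0.01  ]
 [ 0.704  -0.0013  0.01  ]
 [ 0.672  -0.1903  0.01  ]
 [ 0.4856 -0.1563  0.01  ]] [ 0.59435493 -0.07991109  0.01      ] [np.float64(0.18709821521564746), np.float64(0.19054935952725996), np.float64(0.19177651219068062), np.float64(0.18950277807680305)]
```

```bash
cat >> h.py <<'E'
def rel(p,Rm,s):  # shift, rotvec in tool axes from state s
    R0=R.from_quat(s["tcp_rot"]); return np.round(np.r_[R0.inv().apply(np.asarray(p)-s["eef_pos"]),(R0.inv()*Rm).as_rotvec()],4)
def frame(z,y):
    z=np.array(z)/np.linalg.norm(z); y=np.array(y)-np.dot(y,z)*z; y/=np.linalg.norm(y)
    return R.from_matrix(np.c_[np.cross(y,z),y,z])
C=np.array([.594,-.080]); YAW=-.168
def knob_frame(k,C=C):
    h=np.r_[np.asarray(k)[:2]-C,0];h/=np.linalg.norm(h); a=.5*h+[0,0,.866]
    return frame(-a,[-h[1],h[0],0]),a
E
python3 - <<'E'
from h import *
from plant import ctrl
S=dict(np.load("pics/scene0.npz"));T=dict(np.load("pics/top0.npz"))
print("bar",tri((S,(318.06,293.17)),(T,(352.27,292.08))))
print("grip",tri((S,(339,215)),(T,(332.5,216.5))))
s=ctrl.get_state()
k=np.array([.5518,-.1216,.1834]); F,a=knob_frame(k); print(F.as_matrix().round(3),a)
p=k+a*(.12-.019)
print("pre",p,"rel",rel(p,F,s)); w=[.5,.25,.38]
q=R.from_euler('z',-1.0)*R.from_quat(s["tcp_rot"])
print("way",rel(w,q,s))
E
```

```text
bar (array([ 0.46383519, -0.05818738,  0.10405522]), [np.float64(0.00103741271639961), np.float64(0.001037412716399543)])
grip (array([ 0.62526914, -0.00652074,  0.18033289]), [np.float64(0.0012051926147343354), np.float64(0.001205192614734378)])
[[ 0.617  0.702  0.356]
 [ 0.608 -0.712  0.351]
 [ 0.5    0.    -0.866]] [-0.35607567 -0.35101298  0.866     ]
pre [ 0.51583636 -0.15705231  0.270866  ] rel [-0.5358 -0.6131 -0.0396 -0.5112  0.3459  1.902 ]
way [-3.590e-01 -2.462e-01 -1.494e-01 -3.000e-04  1.900e-03  1.000e+00]
```

The manual's scale: shifts go in shares of 0.75 m and turns go in shares of 90 degrees. Converting my numbers, -0.359 m / 0.75 = -0.4787, -0.246 m / 0.75 = -0.328, 1 rad / 1.5708 = 0.6366.

```bash
echo '{"tx": [-0.4787, -0.4787, -0.4787, -0.4787, -0.4787, -0.4787, -0.4787, -0.4787, -0.4787], "ty": [-0.328, -0.328, -0.328, -0.328, -0.328, -0.328, -0.328, -0.328, -0.328], "tz": [-0.2, -0.2, -0.2, -0.2, -0.2, -0.2, -0.2, -0.2, -0.2], "ax": [0, 0, 0, 0, 0, 0, 0, 0, 0], "ay": [0, 0, 0, 0, 0, 0, 0, 0, 0], "az": [0.6366, 0.6366, 0.6366, 0.6366, 0.6366, 0.6366, 0.6366, 0.6366, 0.6366], "finger_gap": [1, 1, 1, 1, 1, 1, 1, 1, 1]}' | python3 inch.py 60
python3 - <<'E'
from h import *
from plant import ctrl
s=ctrl.get_state()
k=np.array([.5518,-.1216,.1834]); F,a=knob_frame(k); p=k+a*(.12-.019)
print(s["qpos"].round(3),"rel",rel(p,F,s))
E
```

```text
time: 1.27
eef_pos: [0.501, 0.2492, 0.3817]
tcp_rot: [0.649, 0.761, 0.0, 0.0]
contact_force: [-0.6, -0.4, -0.0]
opening: 1.004
finger_force: 0.0
[ 0.28  -0.046  1.671  0.     1.515  0.122] rel [-0.4035 -0.0493  0.1107 -0.248   0.4827  0.9281]
```

Scaled: -0.4035 m / 0.75 = -0.538, 0.1107 m / 0.75 = 0.1476, 0.928 rad / 1.5708 = 0.5908.

```bash
echo '{"tx": [-0.538, -0.538, -0.538, -0.538, -0.538, -0.538, -0.538, -0.538, -0.538], "ty": [-0.0657, -0.0657, -0.0657, -0.0657, -0.0657, -0.0657, -0.0657, -0.0657, -0.0657], "tz": [0.1476, 0.1476, 0.1476, 0.1476, 0.1476, 0.1476, 0.1476, 0.1476, 0.1476], "ax": [-0.1579, -0.1579, -0.1579, -0.1579, -0.1579, -0.1579, -0.1579, -0.1579, -0.1579], "ay": [0.3073, 0.3073, 0.3073, 0.3073, 0.3073, 0.3073, 0.3073, 0.3073, 0.3073], "az": [0.5908, 0.5908, 0.5908, 0.5908, 0.5908, 0.5908, 0.5908, 0.5908, 0.5908], "finger_gap": [0.55, 0.55, 0.55, 0.55, 0.55, 0.55, 0.55, 0.55, 0.55]}' | python3 inch.py
python3 - <<'E'
from h import *
from plant import ctrl
s=ctrl.get_state()
k=np.array([.5518,-.1216,.1834]); F,a=knob_frame(k); p=k+a*(.12-.019)
print(s["qpos"].round(3),"rel",rel(p,F,s))
c=ctrl.read_camera("wrist"); np.savez("pics/w1.npz",**c); cv2.imwrite("pics/w1.png",c["pixels"][:,:,::-1])
print(proj(c,k), c["xyz"])
E
```

```text
time: 2.4
eef_pos: [0.5162, -0.1543, 0.2702]
tcp_rot: [0.893, 0.368, 0.239, -0.1]
contact_force: [0.0, 0.5, 0.3]
opening: 0.55
finger_force: 0.0
[-0.722 -0.13   2.01   0.549  1.274 -0.101] rel [-0.0016  0.0017 -0.0017 -0.0039  0.0003  0.003 ]
[321.84688311 238.23643689] [ 0.51701573 -0.15381531  0.4354692 ]
```

View pics/w1.png

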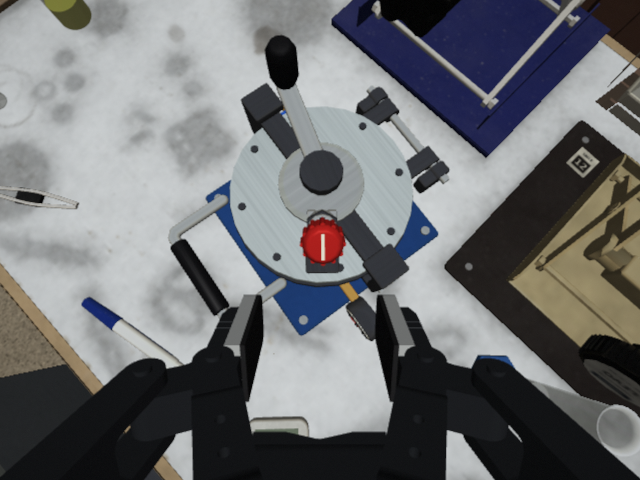

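The wrist view shows the knob at (322,242), with the hub (321,172) and mounting block in the same column, so the lean is radial as assumed. The bar is at (200,277) and the grip at (282,62). I'll refine with three views.

Run:
```python
from h import *
from plant import ctrl
S,T,W=[dict(np.load(f"pics/{n}.npz")) for n in("scene0","top0","w1")]
h=W["pixels"].astype(int); m=((h[...,0]>110)&(h[...,1]<90)&(h[...,2]<90)).astype(np.uint8); m[:200]=0;m[290:]=0
ct=max(cv2.findContours(m,0,2)[0],key=cv2.contourArea);kw=np.array(cv2.minEnclosingCircle(ct)[0]);print(kw)
print(tri((S,(370.1,250.5)),(T,(382.7,249.6)),(W,kw)), tri((S,(370.1,250.5)),(W,kw)), tri((T,(382.7,249.6)),(W,kw)))
k=tri((S,(370.1,250.5)),(T,(382.7,249.6)),(W,kw))[0]
g=h[235:320,165:235].max(-1)<60; r=cv2.minAreaRect(max(cv2.findContours(g.astype(np.uint8),0,2)[0],key=cv2.contourArea)); bw=np.array(r[0])+[165,235]
print("bar",bw,r[1],tri((S,(318.06,293.17)),(T,(352.27,292.08)),(W,bw)))
g=h[25:100,255:310].max(-1)<50; r=cv2.minAreaRect(max(cv2.findContours(g.astype(np.uint8),0,2)[0],key=cv2.contourArea)); gw=np.array(r[0])+[255,25]
print("grip",gw,r[1],tri((S,(339,215)),(T,(332.5,216.5)),(W,gw)))
F,a=knob_frame(k); print("to grasp",rel(k-a*.019,F,ctrl.get_state()))
```

```text
[322.46624756 242.9815979 ]
(array([ 0.55070621, -0.12262143,  0.1841493 ]), [np.float64(0.0008372648947884486), np.float64(0.0014530256347463654), np.float64(0.001893597404915403)]) (array([ 0.54912601, -0.12353061,  0.18579931]), [np.float64(0.0009840024737928605), np.float64(0.0009840024737929607)]) (array([ 0.55200896, -0.12292392,  0.17689146]), [np.float64(0.0014300841855258936), np.float64(0.001430084185525749)])
bar [198.84615326 276.26922989] (82.37297821044922, 18.305105209350586) (array([ 0.46389169, -0.05854805,  0.10373973]), [np.float64(0.0013655980364874303), np.float64(0.0007920486569501125), np.float64(0.0007837120277237721)])
grip [281.69230843  62.03845978] (53.334930419921875, 30.140439987182617) (array([ 0.62555314, -0.00631933,  0.18060526]), [np.float64(0.0013228953844834487), np.float64(0.0012215205680768083), np.float64(0.0007647588371851138)])
to grasp [-0.003   0.0022  0.1172 -0.0037  0.0004  0.0049]
```

Scaled: 0.115 m / 0.75 = 0.1533, 0.09 m / 0.75 = 0.12.

```bash
echo '{"tx": [-0.004, -0.004, -0.004, -0.004, -0.004, -0.004, -0.004, -0.004], "ty": [0.0029, 0.0029, 0.0029, 0.0029, 0.0029, 0.0029, 0.0029, 0.0029], "tz": [0.0667, 0.12, 0.1533, 0.1533, 0.1533, 0.1533, 0.1533, 0.1533], "ax": [0, 0, 0, 0, 0, 0, 0, 0], "ay": [0, 0, 0, 0, 0, 0, 0, 0], "az": [0, 0, 0, 0, 0, 0, 0, 0], "finger_gap": [0.55, 0.55, 0.55, 0.55, 0.0, 0.0, 0.0, 0.0]}' | python3 inch.py 60
python3 - <<'E'
from h import *
from plant import ctrl
s=ctrl.get_state(); R0=R.from_quat(s["tcp_rot"]).inv()
print(s["qpos"].round(3),R0.apply(s["contact_force"]).round(2),s["wrist_torque"].round(2),s["finger_force"])
c=ctrl.read_camera("wrist"); cv2.imwrite("pics/w2.png",c["pixels"][:,:,::-1])
E
```

```text
time: 3.45
eef_pos: [0.5566, -0.1181, 0.1714]
tcp_rot: [0.893, 0.368, 0.24, -0.099]
contact_force: [-4.7, 3.9, 5.3]
opening: 0.298
finger_force: 59.1
[-0.614  0.025  2.053  0.605  1.052 -0.129] [ 2.12 -6.09 -4.93] [0.61 0.5  0.5 ] 59.13397065130994
```

View pics/w2.png

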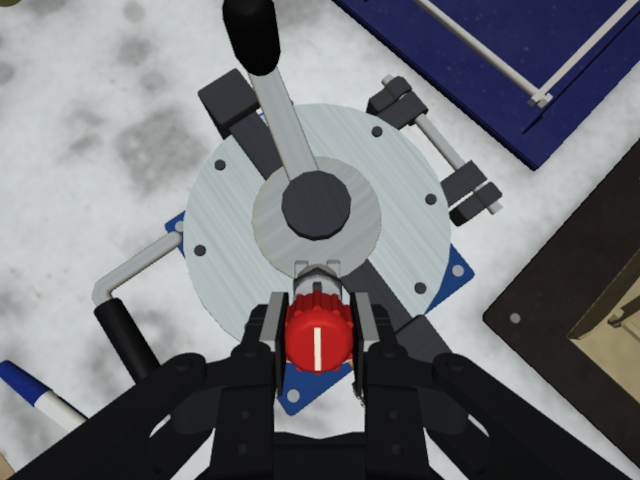

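The wrist view shows the knob held squarely between the pads at (320,333), with its white mark straight down. Now I'll pull.

```bash
cat > f.py <<'E'
from h import *
from plant import ctrl
s=ctrl.get_state(); R0=R.from_quat(s["tcp_rot"]).inv()
print("q",s["qpos"].round(3),"Ftool",R0.apply(s["contact_force"]).round(2),"Ttool",R0.apply(s["wrist_torque"]).round(2),"t",s["time"],s["eef_pos"].round(4))
E
echo '{"tx": [0, 0, 0], "ty": [0, 0, 0], "tz": [-0.004, -0.008, -0.008], "ax": [0, 0, 0], "ay": [0, 0, 0], "az": [0, 0, 0], "finger_gap": [0, 0, 0]}' | python3 inch.py; python3 f.py
echo '{"tx": [0, 0, 0], "ty": [0, 0, 0], "tz": [-0.004, -0.0053, -0.0053], "ax": [0, 0, 0], "ay": [0, 0, 0], "az": [0, 0, 0], "finger_gap": [0, 0, 0]}' | python3 inch.py; python3 f.py
```

```text
time: 3.88
eef_pos: [0.5548, -0.1196, 0.175]
tcp_rot: [0.893, 0.367, 0.24, -0.099]
contact_force: [3.1, 5.5, -3.5]
opening: 0.302
finger_force: 59.4
q [-0.619  0.017  2.053  0.603  1.06  -0.127] Ftool [ 3.5  -1.7   6.02] Ttool [0.14 0.46 0.02] t 3.875 [ 0.5548 -0.1196  0.175 ]
time: 4.25
eef_pos: [0.5535, -0.1209, 0.1782]
tcp_rot: [0.893, 0.367, 0.24, -0.099]
contact_force: [4.6, 6.5, -4.5]
opening: 0.298
finger_force: 59.4
q [-0.622  0.012  2.053  0.601  1.067 -0.126] Ftool [ 4.52 -1.42  7.82] Ttool [ 0.05  0.52 -0.08] t 4.25 [ 0.5535 -0.1209  0.1782]
```

Scaled: -0.003 m / 0.75 = -0.004, -0.0015 m / 0.75 = -0.002.

```bash
echo '{"tx": [0, 0, 0], "ty": [0, 0, 0], "tz": [-0.002, -0.004, -0.004], "ax": [0, 0, 0], "ay": [0, 0, 0], "az": [0, 0, 0], "finger_gap": [0, 0, 0]}' | python3 inch.py; python3 f.py
```

```text
time: 4.62
eef_pos: [0.5525, -0.1219, 0.1806]
tcp_rot: [0.893, 0.367, 0.24, -0.099]
contact_force: [6.9, 6.5, -5.6]
opening: 0.296
finger_force: 60.2
q [-0.625  0.007  2.052  0.6    1.072 -0.125] Ftool [5.41 0.19 9.56] Ttool [-0.05  0.62  0.01] t 4.625 [ 0.5525 -0.1219  0.1806]
```

Scaled: -1.16 rad / 1.5708 = -0.7385.

```bash
echo '{"tx": [0, 0, 0, 0, 0, 0, 0, 0], "ty": [0, 0, 0, 0, 0, 0, 0, 0], "tz": [0, 0, 0, 0, 0, 0, 0, 0], "ax": [0, 0, 0, 0, 0, 0, 0, 0], "ay": [0, 0, 0, 0, 0, 0, 0, 0], "az": [-0.1273, -0.2546, -0.3692, -0.4838, -0.5984, -0.7003, -0.7385, -0.7385], "finger_gap": [0, 0, 0, 0, 0, 0, 0, 0]}' | python3 inch.py; python3 f.py
echo '{"tx": [0, 0, 0], "ty": [0, 0, 0], "tz": [0.0013, 0.004, 0.004], "ax": [0, 0, 0], "ay": [0, 0, 0], "az": [0, 0, 0], "finger_gap": [0, 0, 0]}' | python3 inch.py; python3 f.py
```

```text
time: 5.62
eef_pos: [0.551, -0.1206, 0.1794]
tcp_rot: [0.545, 0.797, 0.256, 0.046]
contact_force: [2.4, 7.7, -6.5]
opening: 0.297
finger_force: 60.2
q [-0.625  0.008  2.054  0.599  1.076 -1.286] Ftool [4.56 1.22 9.22] Ttool [-0.32  0.72 -0.02] t 5.625 [ 0.551  -0.1206  0.1794]
time: 6.0
eef_pos: [0.5517, -0.1202, 0.1783]
tcp_rot: [0.545, 0.798, 0.255, 0.046]
contact_force: [-5.7, 4.6, 3.1]
opening: 0.296
finger_force: 61.3
q [-0.623  0.01   2.053  0.598  1.074 -1.286] Ftool [ 7.07 -2.18 -3.02] Ttool [0.36 1.14 0.07] t 6.0 [ 0.5517 -0.1202  0.1783]
```

Easing it by about 1.4 mm took the axial force from +9 to -3 N, so the ledge is holding the knob. I'll release, back off along the axis and check.

Scaled: -0.13 m / 0.75 = -0.1733, -0.001 m / 0.75 = -0.0013.

```bash
echo '{"tx": [0, 0, 0, 0, 0, 0, 0, 0], "ty": [0, 0, 0, 0, 0, 0, 0, 0], "tz": [-0.0013, -0.0013, -0.0013, -0.0013, -0.0667, -0.1333, -0.1733, -0.1733], "ax": [0, 0, 0, 0, 0, 0, 0, 0], "ay": [0, 0, 0, 0, 0, 0, 0, 0], "az": [0, 0, 0, 0, 0, 0, 0, 0], "finger_gap": [0, 0.55, 0.55, 0.55, 0.55, 0.55, 0.55, 0.55]}' | python3 inch.py; python3 f.py
python3 - <<'E'
from h import *
from plant import ctrl
out={}
for n in("scene","top","wrist"):
    c=ctrl.read_camera(n); np.savez(f"pics/{n}3.npz",**c); out[n]=c
k0=np.array([.5507,-.1226,.184]);F,a=knob_frame(k0);obs=[]
for n,c in out.items():
    h=c["pixels"].astype(int); m=((h[...,0]>110)&(h[...,1]<90)&(h[...,2]<90)).astype(np.uint8)
    u,v=proj(c,k0).astype(int); q=np.zeros_like(m); q[max(v-50,0):v+50,max(u-50,0):u+50]=1; m=cv2.morphologyEx(m*q,cv2.MORPH_CLOSE,np.ones((3,3)))
    ct=max(cv2.findContours(m,0,2)[0],key=cv2.contourArea);M=cv2.moments(ct);uv=np.array([M['m10'],M['m01']])/M['m00'];obs.append((c,uv)); print(n,uv,proj(c,k0),proj(c,k0+.009*a))
print(tri(*obs), (tri(*obs)[0]-k0)@a, (tri(*obs[:2])[0]-k0)@a)
c=out["wrist"];u,v=proj(c,k0).astype(int);cv2.imwrite("pics/w3.png",c["pixels"][:,:,::-1])
E
```

```text
time: 7.0
eef_pos: [0.5078, -0.1697, 0.2939]
tcp_rot: [0.546, 0.797, 0.253, 0.052]
contact_force: [0.3, -0.5, -0.2]
opening: 0.552
finger_force: 0.0
q [-0.757 -0.153  1.986  0.541  1.322 -1.267] Ftool [-0.61  0.05  0.09] Ttool [ 0.18 -0.09  0.02] t 7.0 [ 0.5078 -0.1697  0.2939]
scene [370.69211196 249.61704835] [370.49130631 250.69404822] [371.44979905 249.07471529]
top [384.61808367 250.7219973 ] [383.03207331 250.16493431] [384.76671485 250.94380541]
wrist [318.60938352 227.29814512] [319.22853575 222.0585267 ] [319.22096116 225.76377601]
(array([ 0.54791387, -0.12558911,  0.19011218]), [np.float64(0.0013843725027360397), np.float64(0.00039803840930395095), np.float64(0.0012513940985464623)]) 0.007334347756663525 0.00693978721525831
```

View pics/w3.png

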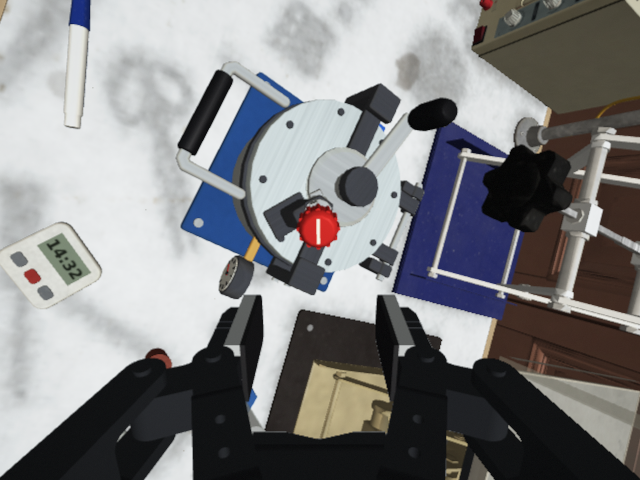

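The knob stands out, about 7–9 mm by triangulation. Its mark has turned with the tool, at (318,228) in the wrist view, so it is parked. Next is the lever.

Run:
```python
from h import *
from plant import ctrl
s=ctrl.get_state(); g=np.array([.6255,-.0063,.1806])
t=np.arctan2(*(g[:2]-C)[::-1]); print(t,np.hypot(*(g[:2]-C)))
F=frame([0,0,-1],[np.sin(t),-np.cos(t),0])
print("pre",rel(g+[0,0,.10],F,s))
```

```text
1.166887502185366 0.08014948533833513
pre [ 0.0948  0.1409  0.1061  0.3719 -0.3855  0.7559]
```

Scaled: 0.1409 m / 0.75 = 0.1879, 0.1061 m / 0.75 = 0.1415, 0.756 rad / 1.5708 = 0.4813.

```bash
echo '{"tx": [0.1264, 0.1264, 0.1264, 0.1264, 0.1264, 0.1264, 0.1264, 0.1264], "ty": [0.1879, 0.1879, 0.1879, 0.1879, 0.1879, 0.1879, 0.1879, 0.1879], "tz": [0.1415, 0.1415, 0.1415, 0.1415, 0.1415, 0.1415, 0.1415, 0.1415], "ax": [0.2368, 0.2368, 0.2368, 0.2368, 0.2368, 0.2368, 0.2368, 0.2368], "ay": [-0.2454, -0.2454, -0.2454, -0.2454, -0.2454, -0.2454, -0.2454, -0.2454], "az": [0.4813, 0.4813, 0.4813, 0.4813, 0.4813, 0.4813, 0.4813, 0.4813], "finger_gap": [0.6, 0.6, 0.6, 0.6, 0.6, 0.6, 0.6, 0.6]}' | python3 inch.py
python3 - <<'E'
from h import *
from plant import ctrl
s=ctrl.get_state(); g=np.array([.6255,-.0063,.1806]);t=1.167
F=frame([0,0,-1],[np.sin(t),-np.cos(t),0])
print(s["qpos"].round(3),rel(g+[0,0,.10],F,s),"down",rel(g-[0,0,.016],F,s))
c=ctrl.read_camera("wrist");h=c["pixels"].astype(int)
u,v=proj(c,g).astype(int);print(u,v)
v0=max(v-60,0);u0=u-60
m=(h[v0:v+60,u0:u+60].max(-1)<50).astype(np.uint8)
for ct in cv2.findContours(m,0,2)[0]:
    if cv2.contourArea(ct)>200: r=cv2.minAreaRect(ct);print(np.array(r[0])+[u0,v0],r[1:])
print("expected top/bottom px",proj(c,g+[0,0,.021]),proj(c,g-[0,0,.021]))
E
```

```text
time: 8.15
eef_pos: [0.6252, -0.0066, 0.2806]
tcp_rot: [0.834, 0.552, -0.0, 0.0]
contact_force: [0.3, 0.1, 0.2]
opening: 0.601
finger_force: 0.0
[-0.172  0.145  1.653 -0.     1.344  0.23 ] [0.0004 0.0001 0.     0.0003 0.0004 0.0018] down [5.00e-04 1.00e-04 1.16e-01 3.00e-04 4.00e-04 1.80e-03]
318 234
[317.5 238.5] ((43.0, 35.0), 90.0)
[326.62353516 198.69412041] ((108.46524047851562, 26.682449340820312), 12.528807640075684)
expected top/bottom px [318.72646057 245.38696416] [318.7017008 225.1081347]
```

Scaled: 0.113 m / 0.75 = 0.1507, 0.09 m / 0.75 = 0.12.

```bash
echo '{"tx": [0, 0, 0, 0, 0, 0, 0, 0], "ty": [0, 0, 0, 0, 0, 0, 0, 0], "tz": [0.0667, 0.12, 0.1507, 0.1507, 0.1507, 0.1507, 0.1507, 0.1507], "ax": [0, 0, 0, 0, 0, 0, 0, 0], "ay": [0, 0, 0, 0, 0, 0, 0, 0], "az": [0, 0, 0, 0, 0, 0, 0, 0], "finger_gap": [0.6, 0.6, 0.6, 0.6, 0, 0, 0, 0]}' | python3 inch.py 40; python3 f.py
python3 - <<'E'
from h import *
from plant import ctrl
s=ctrl.get_state(); p=s["eef_pos"]; R0=R.from_quat(s["tcp_rot"])
for d in(.1,.26,.42,.58,.74,.9,1.02,1.13,1.16):
    Q=R.from_rotvec([0,0,d]); x=np.r_[C,p[2]]+Q.apply(p-np.r_[C,p[2]]); print(d,rel(x,Q*R0,s).round(3).tolist())
E
```

```text
time: 9.2
eef_pos: [0.6269, -0.0073, 0.1716]
tcp_rot: [0.835, 0.551, 0.001, 0.002]
contact_force: [-1.6, 0.9, 6.4]
opening: 0.252
finger_force: 39.5
q [-0.173  0.233  1.754 -0.002  1.149  0.232] Ftool [ 0.19 -1.84 -6.41] Ttool [ 0.39 -0.17  0.03] t 9.2 [ 0.6269 -0.0073  0.1716]
0.1 [-0.0, -0.008, -0.0, -0.0, 0.0, -0.1]
0.26 [-0.002, -0.021, -0.0, -0.0, 0.001, -0.26]
0.42 [-0.006, -0.033, -0.0, -0.0, 0.002, -0.42]
0.58 [-0.012, -0.044, -0.0, -0.0, 0.003, -0.58]
0.74 [-0.02, -0.054, -0.0, -0.0, 0.004, -0.74]
0.9 [-0.029, -0.063, -0.0, -0.0, 0.005, -0.9]
1.02 [-0.037, -0.069, -0.0, -0.0, 0.005, -1.02]
1.13 [-0.044, -0.073, -0.0, -0.0, 0.006, -1.13]
1.16 [-0.046, -0.074, -0.0, -0.0, 0.006, -1.16]
```

Scaled: -0.073 m / 0.75 = -0.0973, -0.069 m / 0.75 = -0.092, -1.15 rad / 1.5708 = -0.7321.

```bash
echo '{"tx": [0, -0.0027, -0.008, -0.016, -0.0267, -0.0387, -0.0493, -0.0587, -0.06, -0.06], "ty": [-0.0107, -0.028, -0.044, -0.0587, -0.072, -0.084, -0.092, -0.0973, -0.0973, -0.0973], "tz": [-0.0027, -0.0027, -0.0027, -0.0027, -0.0027, -0.0027, -0.0027, -0.0027, -0.0027, -0.0027], "ax": [0, 0, 0, 0, 0, 0, 0, 0, 0, 0], "ay": [0, 0, 0, 0, 0, 0, 0, 0, 0, 0], "az": [-0.0637, -0.1655, -0.2674, -0.3692, -0.4711, -0.573, -0.6494, -0.7194, -0.7321, -0.7321], "finger_gap": [0, 0, 0, 0, 0, 0, 0, 0, 0, 0]}' | python3 inch.py; python3 f.py
python3 - <<'E'
from h import *
from plant import ctrl
s=ctrl.get_state();d=s["eef_pos"][:2]-C;print(np.arctan2(d[1],d[0])-1.167-0.0,np.hypot(*d))
E
```

```text
time: 10.45
eef_pos: [0.5395, -0.0183, 0.1716]
tcp_rot: [0.401, 0.916, 0.0, -0.002]
contact_force: [-6.4, 4.0, 6.2]
opening: 0.25
finger_force: 40.1
q [-2.230e-01  4.900e-02  1.961e+00  1.000e-03  1.135e+00 -9.680e-01] Ftool [ 7.33 -2.01 -6.15] Ttool [0.35 1.18 0.28] t 10.45 [ 0.5395 -0.0183  0.1716]
1.1276609895696625 0.08229132736385865
```

Scaled: -0.006 m / 0.75 = -0.008, -0.004 m / 0.75 = -0.0053, -0.05 rad / 1.5708 = -0.0318.

```bash
echo '{"tx": [-0.0013, -0.0013, -0.0013], "ty": [-0.0053, -0.008, -0.008], "tz": [0, 0, 0], "ax": [0, 0, 0], "ay": [0, 0, 0], "az": [-0.0318, -0.0318, -0.0318], "finger_gap": [0, 0, 0]}' | python3 inch.py; python3 f.py
```

```text
time: 10.82
eef_pos: [0.5387, -0.0198, 0.1718]
tcp_rot: [0.379, 0.925, 0.006, 0.001]
contact_force: [4.2, 14.6, 1.4]
opening: 0.255
finger_force: 40.1
q [-0.23   0.042  1.968  0.012  1.128 -1.029] Ftool [ 7.29 13.38 -1.21] Ttool [-1.86  1.2   0.2 ] t 10.825 [ 0.5387 -0.0198  0.1718]
```

The stop is reached (13 N against it). I'll release the lever and look.

Scaled: -0.13 m / 0.75 = -0.1733, -0.1 m / 0.75 = -0.1333.

```bash
echo '{"tx": [0, 0, 0, 0, 0, 0, 0, 0], "ty": [0.0067, 0.0067, 0.0067, 0.0067, 0.0067, 0.0067, 0.0067, 0.0067], "tz": [0, 0, 0, 0, -0.0667, -0.1333, -0.1733, -0.1733], "ax": [0, 0, 0, 0, 0, 0, 0, 0], "ay": [0, 0, 0, 0, 0, 0, 0, 0], "az": [0, 0, 0, 0, 0, 0, 0, 0], "finger_gap": [0, 0.6, 0.6, 0.6, 0.6, 0.6, 0.6, 0.6]}' | python3 inch.py; python3 f.py
python3 - <<'E'
from h import *
from plant import ctrl
s=ctrl.get_state()
T=ctrl.read_camera("top");S=ctrl.read_camera("scene"); 
a=S["pixels"][195:335,290:420,::-1]; b=T["pixels"][180:310,300:425,::-1]
f=lambda i:cv2.resize(i,(400,430),interpolation=cv2.INTER_CUBIC)
cv2.imwrite("pics/crop4.png",np.hstack([f(a),f(b)]))
b=np.array([.4639,-.0585,.1037]);F=frame([0,0,-1],[np.cos(YAW),np.sin(YAW),0])
print("pre",rel(b+[0,0,.1],F,s))
E
```

```text
time: 11.82
eef_pos: [0.5422, -0.0214, 0.3046]
tcp_rot: [0.378, 0.926, 0.0, 0.005]
contact_force: [-0.8, -0.8, 0.0]
opening: 0.598
finger_force: 0.0
q [-2.260e-01 -6.200e-02  1.823e+00 -1.000e-03  1.371e+00 -1.021e+00] Ftool [-0.05 -1.13 -0.02] Ttool [-0.01 -0.01 -0.01] t 11.825 [ 0.5422 -0.0214  0.3046]
pre [ 0.0308 -0.0817  0.1004  0.0076  0.006   0.9635]
```

View pics/crop4.png

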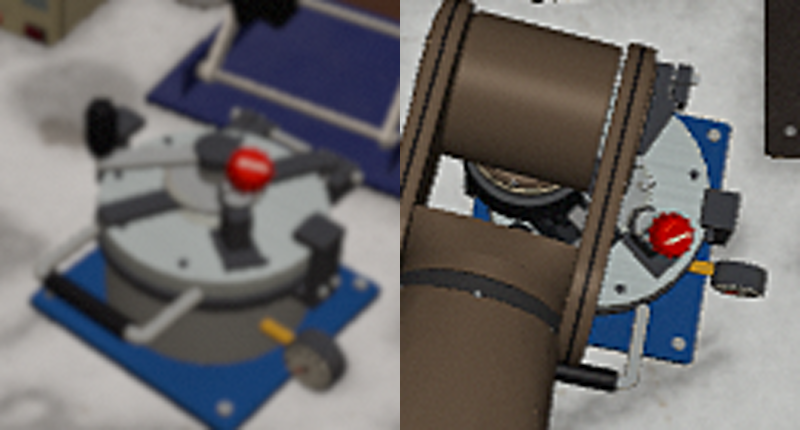

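The scene crop shows the lever now at the front left (crop (100,125)), the clamp bar clear of the lugs, and the red knob still out. Now I'll move over the bar.

Scaled: 0.1 m / 0.75 = 0.1333, 0.02 m / 0.75 = 0.0267, 0.964 rad / 1.5708 = 0.6137.

```bash
echo '{"tx": [0.0413, 0.0413, 0.0413, 0.0413, 0.0413, 0.0413, 0.0413], "ty": [-0.1093, -0.1093, -0.1093, -0.1093, -0.1093, -0.1093, -0.1093], "tz": [0.0267, 0.0267, 0.0267, 0.08, 0.1067, 0.1333, 0.1333], "ax": [0, 0, 0, 0, 0, 0, 0], "ay": [0, 0, 0, 0, 0, 0, 0], "az": [0.6137, 0.6137, 0.6137, 0.6137, 0.6137, 0.6137, 0.6137], "finger_gap": [0.6, 0.6, 0.6, 0.6, 0.6, 0.6, 0.6]}' | python3 inch.py
python3 - <<'E'
from h import *
from plant import ctrl
s=ctrl.get_state(); b=np.array([.4639,-.0585,.1037]);F=frame([0,0,-1],[np.cos(YAW),np.sin(YAW),0])
print(s["qpos"].round(3))
c=ctrl.read_camera("wrist");cv2.imwrite("pics/w5.png",c["pixels"][:,:,::-1]);np.savez("pics/w5.npz",**c)
h=c["pixels"].astype(int);u,v=proj(c,b).astype(int);print(u,v,c["xyz"])
m=(h[v-70:v+70,u-70:u+70].max(-1)<60).astype(np.uint8)
for ct in cv2.findContours(m,0,2)[0]:
    if cv2.contourArea(ct)>300: r=cv2.minAreaRect(ct);print(np.array(r[0])+[u-70,v-70],r[1:])
print("down",rel(b-[0,0,.019],F,s))
E
```

```text
time: 12.8
eef_pos: [0.4589, -0.0571, 0.197]
tcp_rot: [0.764, 0.645, -0.002, -0.002]
contact_force: [-0.3, -0.2, -1.2]
opening: 0.598
finger_force: 0.0
[-3.430e-01 -1.620e-01  2.112e+00 -1.000e-03  1.197e+00 -1.750e-01]
327 239 [0.47398357 0.02460701 0.34010832]
[327.5 240. ] ((106.0, 23.0), 90.0)
down [-6.000e-04  5.800e-03  1.123e-01 -6.000e-03 -2.000e-04  1.000e-04]
```

View pics/w5.png

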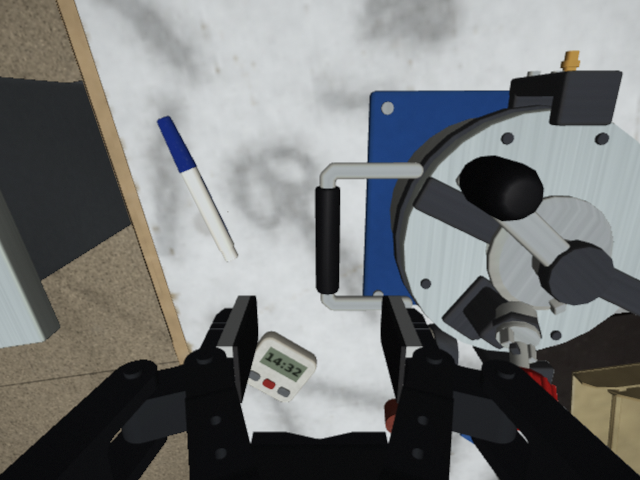

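The wrist view shows the bar at (327,240), as predicted, with free gap on both sides. The lever post is at (500,187), clear of the hand. Now I'll descend and grip.

The manual's scale: shifts go in shares of 0.75 m and turns go in shares of 90 degrees. Converting my numbers, 0.11 m / 0.75 = 0.1467, 0.1 m / 0.75 = 0.1333.

```bash
echo '{"tx": [-0.008, -0.008, -0.008, -0.008, -0.008, -0.008, -0.008, -0.008, -0.008], "ty": [0.0077, 0.0077, 0.0077, 0.0077, 0.0077, 0.0077, 0.0077, 0.0077, 0.0077], "tz": [0.04, 0.04, 0.0933, 0.1333, 0.1467, 0.1467, 0.1467, 0.1467, 0.1467], "ax": [0, 0, 0, 0, 0, 0, 0, 0, 0], "ay": [0, 0, 0, 0, 0, 0, 0, 0, 0], "az": [0, 0, 0, 0, 0, 0, 0, 0, 0], "finger_gap": [0.42, 0.42, 0.42, 0.42, 0.42, 0, 0, 0, 0]}' | python3 inch.py 40; python3 f.py
python3 - <<'E'
from h import *
from plant import ctrl
s=ctrl.get_state(); R0=R.from_quat(s["tcp_rot"]); f=np.array([-np.cos(YAW),-np.sin(YAW),0]);z=np.array([0,0,1.])
for d in np.r_[.1:1.31:.1]:
    a=d+.013; dp=.230*((np.cos(a)-np.cos(.013))*f+(np.sin(a)-np.sin(.013))*z)
    print(d.round(2),R0.inv().apply(dp).round(4))
E
```

```text
time: 13.98
eef_pos: [0.4627, -0.0642, 0.0914]
tcp_rot: [0.763, 0.646, -0.003, -0.003]
contact_force: [-10.5, 0.7, 3.2]
opening: 0.168
finger_force: 39.2
q [-3.540e-01 -2.000e-03  2.178e+00 -4.000e-03  9.740e-01 -1.850e-01] Ftool [ -1.07 -10.47  -3.09] Ttool [ 1.8  -0.16 -0.05] t 13.975 [ 0.4627 -0.0642  0.0914]
0.1 [-0.      0.0012 -0.023 ]
0.2 [-0.0001  0.0048 -0.0457]
0.3 [-0.0001  0.0105 -0.0679]
0.4 [-0.0001  0.0185 -0.0895]
0.5 [-0.0002  0.0286 -0.1102]
0.6 [-0.0002  0.0407 -0.1297]
0.7 [-0.0003  0.0547 -0.148 ]
0.8 [-0.0003  0.0704 -0.1647]
0.9 [-0.0004  0.0877 -0.1798]
1.0 [-0.0004  0.1065 -0.1931]
1.1 [-0.0005  0.1265 -0.2045]
1.2 [-0.0005  0.1475 -0.2138]
1.3 [-0.0006  0.1693 -0.221 ]
```

Scaled: -0.068 m / 0.75 = -0.0907, 0.003 m / 0.75 = 0.004.

```bash
echo '{"tx": [0, 0, 0, 0, 0], "ty": [-0.0013, 0, 0.004, 0.012, 0.012], "tz": [-0.016, -0.0307, -0.0613, -0.0907, -0.0907], "ax": [0, 0, 0, 0, 0], "ay": [0, 0, 0, 0, 0], "az": [0, 0, 0, 0, 0], "finger_gap": [0, 0, 0, 0, 0]}' | python3 inch.py; python3 f.py
```

```text
time: 14.6
eef_pos: [0.4739, -0.066, 0.1619]
tcp_rot: [0.764, 0.646, -0.001, -0.001]
contact_force: [-10.9, 1.0, 2.6]
opening: 0.168
finger_force: 40.4
q [-3.500e-01 -8.300e-02  2.109e+00 -2.000e-03  1.117e+00 -1.820e-01] Ftool [ -0.8  -10.91  -2.52] Ttool [ 1.95 -0.11 -0.05] t 14.6 [ 0.4739 -0.066   0.1619]
```

Scaled: -0.125 m / 0.75 = -0.1667, -0.112 m / 0.75 = -0.1493.

```bash
echo '{"tx": [0, 0, 0, 0, 0, 0, 0, 0], "ty": [0.0107, 0.024, 0.04, 0.0587, 0.08, 0.1027, 0.128, 0.128], "tz": [-0.0293, -0.056, -0.0827, -0.1067, -0.1293, -0.1493, -0.1667, -0.1667], "ax": [0, 0, 0, 0, 0, 0, 0, 0], "ay": [0, 0, 0, 0, 0, 0, 0, 0], "az": [0, 0, 0, 0, 0, 0, 0, 0], "finger_gap": [0, 0, 0, 0, 0, 0, 0, 0]}' | python3 inch.py; python3 f.py
```

```text
time: 15.6
eef_pos: [0.5702, -0.0819, 0.2916]
tcp_rot: [0.764, 0.645, 0.001, 0.002]
contact_force: [-7.5, 2.4, 10.2]
opening: 0.165
finger_force: 41.3
q [-0.319  0.025  1.761 -0.     1.351 -0.151] Ftool [  1.09  -7.78 -10.24] Ttool [ 1.98  0.19 -0.02] t 15.6 [ 0.5702 -0.0819  0.2916]
```

Scaled: 0.046 m / 0.75 = 0.0613, 0.041 m / 0.75 = 0.0547.

```bash
echo '{"tx": [0, 0, 0, 0, 0, 0], "ty": [0.0133, 0.0267, 0.04, 0.0547, 0.0613, 0.0613], "tz": [-0.012, -0.02, -0.0267, -0.032, -0.0333, -0.0333], "ax": [0, 0, 0, 0, 0, 0], "ay": [0, 0, 0, 0, 0, 0], "az": [0, 0, 0, 0, 0, 0], "finger_gap": [0, 0, 0, 0, 0, 0]}' | python3 inch.py; python3 f.py
python3 - <<'E'
from h import *
from plant import ctrl
s=ctrl.get_state();d=s["eef_pos"]+[0,0,.019]-[.6907,-.0969,.1007];d[1]=0;print(np.arctan2(d[2],-d[0]/np.cos(YAW)),np.hypot(d[2],d[0]))
S=ctrl.read_camera("scene");cv2.imwrite("pics/s6.png",S["pixels"][:,:,::-1])
E
```

```text
time: 16.35
eef_pos: [0.6147, -0.0892, 0.3148]
tcp_rot: [0.764, 0.645, 0.001, 0.002]
contact_force: [-6.1, 2.4, 5.5]
opening: 0.164
finger_force: 39.5
q [-0.307  0.115  1.624 -0.     1.399 -0.139] Ftool [ 1.37 -6.4  -5.54] Ttool [1.59 0.14 0.  ] t 16.35 [ 0.6147 -0.0892  0.3148]
1.2515750681229263 0.24521520656059578
```

View pics/s6.png

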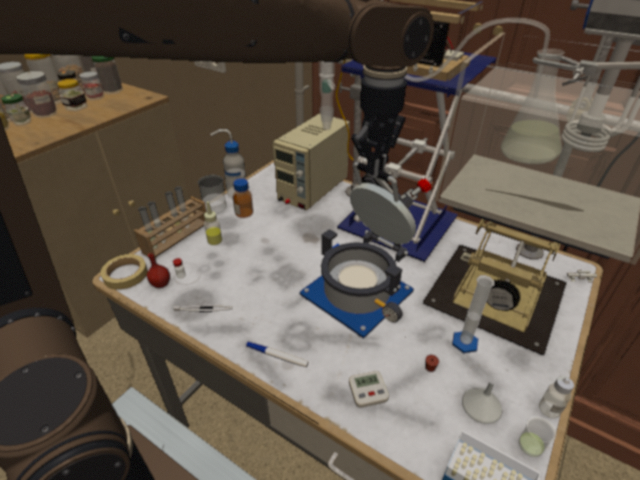

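The scene shows the lid standing with the pot open, the red knob at (424,186) still out, and the bottles and cylinder undisturbed. I'll nudge the lid slightly further, release and retreat upward.

Scaled: -0.12 m / 0.75 = -0.16, 0.004 m / 0.75 = 0.0053.

```bash
echo '{"tx": [0, 0, 0, 0, 0, 0, 0, 0, 0, 0], "ty": [0.0053, 0.0053, 0.0027, 0.0027, 0.0027, 0.0027, 0.0027, 0.0027, -0.08, -0.16], "tz": [-0.0013, -0.0013, -0.0013, -0.0013, -0.0013, -0.04, -0.08, -0.1333, -0.1333, -0.1333], "ax": [0, 0, 0, 0, 0, 0, 0, 0, 0, 0], "ay": [0, 0, 0, 0, 0, 0, 0, 0, 0, 0], "az": [0, 0, 0, 0, 0, 0, 0, 0, 0, 0], "finger_gap": [0, 0, 0.42, 0.42, 0.42, 0.42, 0.42, 0.42, 0.42, 0.42]}' | python3 inch.py; python3 f.py
echo '{"tx": [0, 0, 0], "ty": [-0.0267, -0.0267, -0.0267], "tz": [0, 0, 0], "ax": [0, 0, 0], "ay": [0, 0, 0], "az": [0, 0, 0], "finger_gap": [0.42, 0.42, 0.42]}' | python3 inch.py >/dev/null
python3 - <<'E'
from h import *
from plant import ctrl
S=ctrl.read_camera("scene");W=ctrl.read_camera("wrist")
f=lambda i,s:cv2.resize(i[:,:,::-1],s,interpolation=cv2.INTER_CUBIC)
cv2.imwrite("pics/s7.png",np.hstack([f(S["pixels"][140:340,280:480],(400,400)),f(W["pixels"],(400,400))]))
E
```

```text
time: 17.65
eef_pos: [0.4957, -0.0697, 0.4095]
tcp_rot: [0.764, 0.645, 0.0, 0.002]
contact_force: [-1.4, 0.0, 1.2]
opening: 0.421
finger_force: 0.0
q [-3.420e-01 -1.890e-01  1.753e+00 -1.000e-03  1.575e+00 -1.740e-01] Ftool [-0.19 -1.39 -1.24] Ttool [-0.03 -0.03 -0.01] t 17.65 [ 0.4957 -0.0697  0.4095]
```

View pics/s7.png

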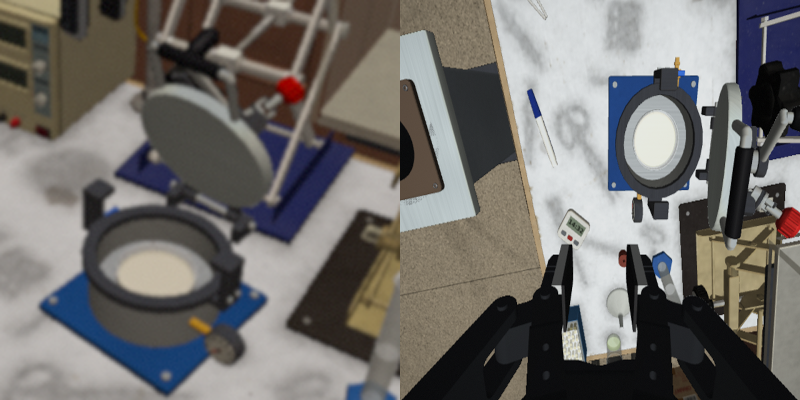

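The lid stands open with the dish exposed, and the knob is out with a gap over its sleeve (crop (290,90)). The lever is swung over behind the bar. One quick angle check, then I'll hand in.

Run:
```python
from h import *
from plant import ctrl
S=ctrl.read_camera("scene");W=ctrl.read_camera("wrist");H=np.array([.6907,-.0969,.1007])
f=lambda th:H+.23*np.array([-np.cos(YAW)*np.cos(th),-np.sin(YAW)*np.cos(th),np.sin(th)])
w=W["pixels"].astype(int)[150:310,500:590].max(-1)<50
ct=max(cv2.findContours(w.astype(np.uint8),0,2)[0],key=cv2.contourArea);u=np.array(cv2.minAreaRect(ct)[0])+[500,150]
o,d=ray(W,u);n=np.array([-np.sin(YAW),np.cos(YAW),0])
x=o+d*((H-o)@n)/(d@n);e=x-H;print("bar",u,x,"r",np.hypot(e[2],np.hypot(e[0],e[1])),"theta",np.arctan2(e[2],np.hypot(e[0],e[1]))-.013)
for th in(1.0,1.1,1.2,1.25):print(th,proj(W,f(th+.013)).round(1),proj(S,f(th+.013)).round(1))
```

```text
bar [560.68952942 232.37184143] [ 0.63045261 -0.08668213  0.3213105 ] r 0.22891732957497943 theta 1.2875775561546319
1.0 [452.2 220.9] [358.2 190.4]
1.1 [487.6 225.7] [365.3 181.1]
1.2 [526.  229.9] [372.6 172.7]
1.25 [546.  231.7] [376.2 168.9]
```

```bash
python3 -c "
from plant import ctrl
print(ctrl.sign_off())"
```

```text
the job is handed in; nothing more can be done
None
```

I opened the chamber in the order asked and handed it in at about 18 s: the knob is parked out on its + side, the lever is against its front stop, the lid stands at about 1.25 rad, and nothing around it looked disturbed in the camera views.

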